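# Put the cream pots away in the slide-cover case, in order of size

## Task

Put the four cream pots away in the white slide-cover case on the dresser: slide the clear cover all the way back, set the pots down gently one by one, upright and in the middle of the felt pads, in order of size with the largest in the first compartment (the widest, beside the end where the cover's pull rests when shut) down to the smallest in the fourth, then slide the cover fully shut. Do not drop a pot, knock one over, or push the lipsticks, the jewelry dish, the brush cup or the fan out of their places.

Things in the scene. Friction and masses are not known exactly. Their poses are not given: they have to be found in the camera images.
- pot_a_mid (a point): The largest of four round cream pots of one set (white glass, flat brown wooden screw lid), a plain upright cylinder 54 mm across and 30 mm high, 95 g or up to a third more or less. The point is its centre, half-way up; z is its upright axis. It starts upright on the dresser top (height 0).
- pot_b_mid (a point): The second largest of four round cream pots of one set (white glass, flat brown wooden screw lid), a plain upright cylinder 44 mm across and 28 mm high, 62 g or up to a third more or less. The point is its centre, half-way up; z is its upright axis. It starts upright on the dresser top (height 0).
- pot_c_mid (a point): The third largest of four round cream pots of one set (white glass, flat brown wooden screw lid), a plain upright cylinder 35 mm across and 26 mm high, 38 g or up to a third more or less. The point is its centre, half-way up; z is its upright axis. It starts upright on the dresser top (height 0).
- pot_d_mid (a point): The smallest of four round cream pots of one set (white glass, flat brown wooden screw lid), a plain upright cylinder 26 mm across and 24 mm high, 22 g or up to a third more or less. The point is its centre, half-way up; z is its upright axis. It starts upright on the dresser top (height 0).
- seat_a (a point): Centre of the flat grey felt pad (58 mm across) for the largest pot, in the first (widest, by the end wall where the shut cover's pull is) compartment of the white case; floor 4 mm above the dresser. x: across the case; y: along it, the way the cover opens, first to fourth; z up. The compartment is 70 mm along y, 116 mm along x, pad in its middle. The end wall is 41 mm high; the case is 290 x 128 mm, fixed.
- seat_b (a point): Centre of the flat grey felt pad (48 mm across) for the second largest pot, in the second compartment of the white case; floor 4 mm above the dresser. x: across the case; y: along it, the way the cover opens, first to fourth; z up. The compartment is 60 mm along y, 116 mm along x, pad in its middle. The dividers stand 16 mm above the dresser.
- seat_c (a point): Centre of the flat grey felt pad (39 mm across) for the third largest pot, in the third compartment of the white case; floor 4 mm above the dresser. x: across the case; y: along it, the way the cover opens, first to fourth; z up. The compartment is 52 mm along y, 116 mm along x, pad in its middle. The case's long walls stand 44 mm above the dresser.
- seat_d (a point): Centre of the flat grey felt pad (30 mm across) for the smallest pot, in the fourth (narrowest) compartment of the white case; floor 4 mm above the dresser. x: across the case; y: along it, the way the cover opens, first to fourth; z up. The compartment is 42 mm along y, 116 mm along x, pad in its middle. Past it the case is a solid deck 52 mm long, whose grooves hold the open cover.
- cover (a joint): How far the case's clear flat cover is slid open, m: 0 fully shut, 0.231 fully back. It slides level in grooves, from the first compartment towards the fourth and out past the deck end; it needs about 2 N and stays where it is left. It may start a little open. Its underside is 38 mm and its top 41 mm above the dresser.
- pull (a point): Centre of the white pull, an upright bar on top of the cover near its first-compartment end: 50 mm long across the case (x), 12 mm thick along the sliding direction (y), 22 mm high (from 41 to 63 mm above the dresser). It moves with the cover. Axes as for the pads: y is the opening direction.
There are look-alikes about, which are no part of the job. What is shaped like the part that bears pot_a_mid but green or purple is not meant.

How it is judged:
On the way, in this order (a step that is already met when the one before it is completed fails the run):
1. the cover is slid all the way back (at least 210 of its 231 mm) (value of joint cover above 0.21 m), for 0.2 s.
2. the four pots stand released in their compartments in order of size, the cover still open (horizontal distance between pot_a_mid and seat_a below 0.014 m and z of pot_a_mid in the frame of seat_a below 0.019 m and angle between each of pot_a_mid, pot_b_mid, pot_c_mid, pot_d_mid's own z axis and vertical below 0.12 rad and horizontal distance between pot_b_mid and seat_b below 0.014 m and z of pot_b_mid in the frame of seat_b below 0.018 m and horizontal distance between pot_c_mid and seat_c below 0.014 m and z of pot_c_mid in the frame of seat_c below 0.017 m and horizontal distance between pot_d_mid and seat_d below 0.014 m and z of pot_d_mid in the frame of seat_d below 0.016 m and contact force between the fingers and pot_a below 0.1 N and contact force between the fingers and pot_b below 0.1 N and contact force between the fingers and pot_c below 0.1 N and contact force between the fingers and pot_d below 0.1 N and value of joint cover above 0.19 m), for 0.2 s.
At the end, for the whole second after the job is handed in: Each pot stands upright (within 0.12 rad) on the floor of its own compartment, its centre within 14 mm of the centre of its pad, largest in the first compartment to smallest in the fourth, at rest and released; the cover is shut to within 4 mm (horizontal distance between pot_a_mid and seat_a below 0.014 m and z of pot_a_mid in the frame of seat_a below 0.019 m and angle between each of pot_a_mid, pot_b_mid, pot_c_mid, pot_d_mid's own z axis and vertical below 0.12 rad and horizontal distance between pot_b_mid and seat_b below 0.014 m and z of pot_b_mid in the frame of seat_b below 0.018 m and horizontal distance between pot_c_mid and seat_c below 0.014 m and z of pot_c_mid in the frame of seat_c below 0.017 m and horizontal distance between pot_d_mid and seat_d below 0.014 m and z of pot_d_mid in the frame of seat_d below 0.016 m and linear speed of each of pot_a, pot_b, pot_c, pot_d below 0.01 m/s and value of joint cover below 0.004 m); the robot touches nothing.
It fails at once if a pot is dropped (falls freely at more than 0.6 m/s, a drop of about 2 cm) ((linear speed of pot_a above 0.6 m/s and contact force between anything else and pot_a below 0.02 N) or (linear speed of pot_b above 0.6 m/s and contact force between anything else and pot_b below 0.02 N) or (linear speed of pot_c above 0.6 m/s and contact force between anything else and pot_c below 0.02 N) or (linear speed of pot_d above 0.6 m/s and contact force between anything else and pot_d below 0.02 N)).
It fails at once if a pot is knocked over (angle between any of pot_a_mid, pot_b_mid, pot_c_mid, pot_d_mid's own z axis and vertical above 1 rad).
It fails at once if a lipstick, the jewelry dish, the brush cup or the fan is pushed more than 25 mm from its place (distance of any of lipstick_1, lipstick_2, jewelry_dish, brush_cup, mini_fan from where it was at the start of the episode above 0.025 m).
It also fails if it takes over 144 s, if anything falls off the work surface, if the arm or the gripper's body presses on something with over 40 N, if the wrist force passes 120 N, or if a joint passes its speed limit or range.

## Robot

A 6-joint arm with a two-finger parallel gripper is mounted at the origin on the work surface. World frame = base frame: x ahead of the robot, y to its left, z up, the work surface at z = 0. Lengths are in m, angles in rad, forces in N, time in s.
With the tool pointing down it reaches from about 0.4 to 0.825 m from the base axis. Payload 7 kg.
Tool frame: the origin (TCP) lies midway between the tips of the shut fingers; the grasp point (between the pads) lies 19 mm behind it; z points along the fingers, y is the line along which they close (so a half turn about z gives the same grasp; the last joint's range is limited). The gripper opens to 88 mm and grips with 3 to 60 N. Pads are 19 mm wide; open, the fingers measure 130 mm over their backs; the gripper's body (78 mm by 193 mm) begins 47 mm behind the grasp point.
Start: joints at [1.479, 0.359, 0.012, 0, -1.224, -0.288], TCP at [0.25, 0.627, 0.227] pointing down, gripper open.
Joint ranges: [-3.07, 3.07], [-1.43, 2.12], [-1.02, 1.25], [-3.03, 1.67], [-3.05, -0], [-3.03, 3.03]. Speed limits (rad/s): [2.39, 2.39, 3.01, 3.14, 3.14, 3.14].

## Interface

Orientations are given as [roll, pitch, yaw] about the fixed x, y, z axes, in that order (R = Rz(yaw) Ry(pitch) Rx(roll)).
In Python, from station import arm gives the robot as it stands. The module is installed in compiled form; this text tells all that it offers.
- The arm moves only by the tool carry_out, never from a script. Its argument "commands" is a list of rows, each a list of 4 numbers: the shift along the world's x, y, z in units of 50 mm (1.0 is 50 mm), then the turn about the world's z in units of 6 degrees (1.0 is 6 degrees). A call has exactly 10 rows; each row is the pose to reach, as a shift and turn from the pose commanded when the call began; what a row does not reach only later rows make up. A row lasts 1/8 s, in which the tool goes at most 62.5 mm and 10.7 degrees, less where a joint would pass 70% of its speed; a pose out of reach is approached as far as the arm can. A call with a gripper value outside its range is refused whole. "claw" is the closure, from 0 (fully open) to 1 (shut), set as the call begins (left out, the last holds). The fingers move at their own pace and stop on an object; "force" is the grip in N (left out, the last holds). Time passes only in rows, so rows that repeat a pose let the fingers close, or fill a call up. It gives the time, the measured TCP pose, the force, the opening and the grip force at its end, in the units of the state.
- arm.get_state(): the state, without advancing time (a new reading comes with each control period).
- arm.grab_frame(name): name is "scene" or "top" or "wrist"; returns a dict with "pixels" (480x640x3 uint8, red, green, blue), "fx", "fy", "cx", "cy" (pixels), "eye" and "orientation" of the camera in the world. Camera axes: x right, y down, z forward; pixel columns grow to the right and rows downward; lengths in m; the calibration is good to about 2 mm. A picture is of the moment at which its call begins. There is no depth.
- arm.job_done(): hands the job in; it is judged then, once.
Trained networks look in a picture, given as the dict that the camera call returned (one of the last four; its "shot" number tells which), for a name from the list of things; names that differ only in an ending like _2 or _b are one class to them, and where a whole thing is asked for, a point or a joint stands for the part that bears it (a point fixed in the world has none). Each returns a list of dicts, best first, with "conf" (0 to 1); they miss things now and then, are a little off and sometimes report something else, mostly with a low value. They report only what shows in the picture. A call takes as long as a camera call. They do not tell look-alikes from the thing itself.
- arm.regions_of(picture, query): "pixels" (480x640 bool, what is visible of it) and "uv" ([column, row] in pixels, amid what is visible of it).
- arm.mark_of(picture, query): "uv" ([column, row] in pixels: a listed point, or the origin of a listed thing).
The state is a dict: "t": time; "q": joint angles; "qd": joint speeds; "joint_efforts": joint torques, N m; "eef_pos": TCP position; "ee_rot": TCP orientation; "force": force on the tool from outside, world axes, zero at the start; "moment": the same for the moment, N m; "width": finger opening in m; "gripper_force": force on a finger pad.
Only numpy, scipy, OpenCV 4.12 (cv2) and the standard library are available. Lean on these libraries where they do the work, as an engineer would, in place of code of your own. Each camera call takes 0.05 s, during which the arm holds its last target. There are 200 camera calls.

## Working session

There is one attempt and no reset: what is moved stays moved. The work goes in short steps, Python scripts to look and compute and a tool call to move; the robot and the scene stay as the last step left them, time stands still between calls to the robot, and variables do not carry over. Pictures are saved under pics/ and viewed, at most 14 in all, crops included, and the job is handed in when it is done.

Besides the shell and the picture viewer there is one more tool, called by a JSON object that holds its "method" and its "body", one argument or row to a line. carry_out: Moves the arm, as the interface text tells. Its arguments: {"type":"object","properties":{"commands":{"type":"array","items":{"type":"array","items":{"type":"number"}}},"claw":{"type":"number"},"force":{"type":"number"}},"required":["commands"]}

```bash
mkdir -p pics
cat > h.py <<'E'
import numpy as np, cv2
from scipy.spatial.transform import Rotation as R
from station import arm
def rot(o):
    o=np.array(o,float)
    if o.shape==(3,3): return o
    if o.size==4: return R.from_quat(o).as_matrix()
    return R.from_euler('xyz',o).as_matrix()
def ray(f,uv,z):
    d=rot(f['orientation'])@np.array([(uv[0]-f['cx'])/f['fx'],(uv[1]-f['cy'])/f['fy'],1.])
    e=np.array(f['eye']); return e+d*(z-e[2])/d[2]
def proj(f,p):
    c=rot(f['orientation']).T@(np.array(p)-np.array(f['eye'])); return [f['fx']*c[0]/c[2]+f['cx'],f['fy']*c[1]/c[2]+f['cy']]
def save(f,n): cv2.imwrite('pics/'+n+'.png',f['pixels'][:,:,::-1])
E
cat > a.py <<'E'
from h import *
np.set_printoptions(precision=4,suppress=True)
s=arm.get_state(); print(s['t'],s['eef_pos'],s['ee_rot'],s['width'])
Z=dict(pot_a_mid=.015,pot_b_mid=.014,pot_c_mid=.013,pot_d_mid=.012,seat_a=.004,seat_b=.004,seat_c=.004,seat_d=.004,pull=.052)
for c in ('top','scene'):
    f=arm.grab_frame(c); save(f,c+'0'); print(c,f['eye'],np.array(f['orientation']).tolist(),f['fx'])
    for n,z in Z.items():
        for r in arm.mark_of(f,n)[:8]: print(n,round(r['conf'],2),np.round(r['uv'],1),ray(f,r['uv'],z)[:2])
E
python3 a.py
```

```text
0.0 [0.2501 0.6264 0.2257] [ 3.14   -0.0001 -0.3799] 0.08747172367031233
top [ 0.3889 -0.0379  1.106 ] [-2.9975684294007765, 0.002699863747080311, -1.5655956466021] 447.46632259592917
pot_a_mid 0.98 [479.9 256.9] [ 0.4909 -0.4361]
pot_a_mid 0.75 [456.3 286.3] [ 0.4193 -0.3757]
pot_a_mid 0.71 [439.  237.6] [ 0.538 -0.338]
pot_a_mid 0.16 [388.8 272.5] [ 0.4518 -0.213 ]
pot_b_mid 0.79 [321.8 273.2] [ 0.4493 -0.0501]
pot_c_mid 0.71 [222.8 267.1] [0.463  0.1917]
pot_d_mid 0.65 [389.7 273.5] [ 0.4495 -0.2157]
seat_a 0.52 [337.4 205.8] [ 0.6189 -0.0889]
seat_b 0.52 [337.4 205.8] [ 0.6189 -0.0889]
seat_c 0.52 [337.4 205.8] [ 0.6189 -0.0889]
seat_d 0.52 [337.4 205.8] [ 0.6189 -0.0889]
pull 0.68 [334.8 199.9] [ 0.6233 -0.0804]
scene [ 1.1917 -0.3951  0.7704] [-2.3337033172103054, -0.018939741106250407, 1.0979947071916265] 511.75788136201265
pot_a_mid 0.95 [169.  298.3] [ 0.5285 -0.3408]
pot_a_mid 0.89 [138.5 266.3] [ 0.4217 -0.3724]
pot_a_mid 0.58 [114.8 305.4] [ 0.501 -0.435]
pot_b_mid 0.81 [288.8 229.4] [ 0.4541 -0.0565]
pot_c_mid 0.48 [380.2 194.8] [0.4391 0.1876]
pot_d_mid 0.47 [217.6 254.9] [ 0.4577 -0.2199]
seat_a 0.48 [313.5 292.8] [ 0.6286 -0.086 ]
seat_b 0.48 [313.5 292.8] [ 0.6286 -0.086 ]
seat_c 0.48 [313.5 292.8] [ 0.6286 -0.086 ]
seat_d 0.48 [313.5 292.8] [ 0.6286 -0.086 ]
pull 0.56 [316.5 274.6] [ 0.6268 -0.0799]
```

View pics/top0.png

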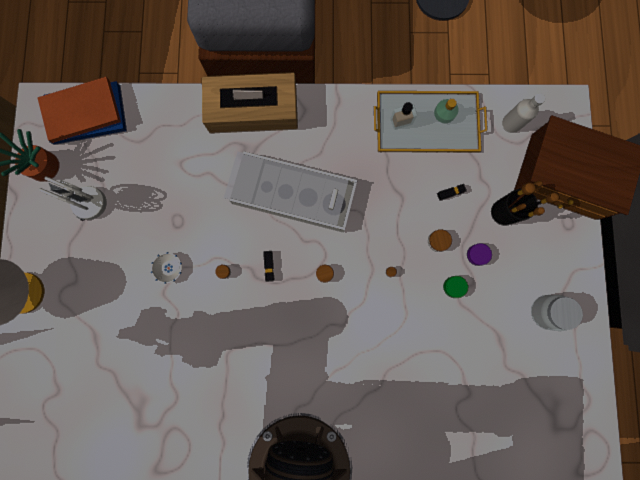

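View pics/scene0.png

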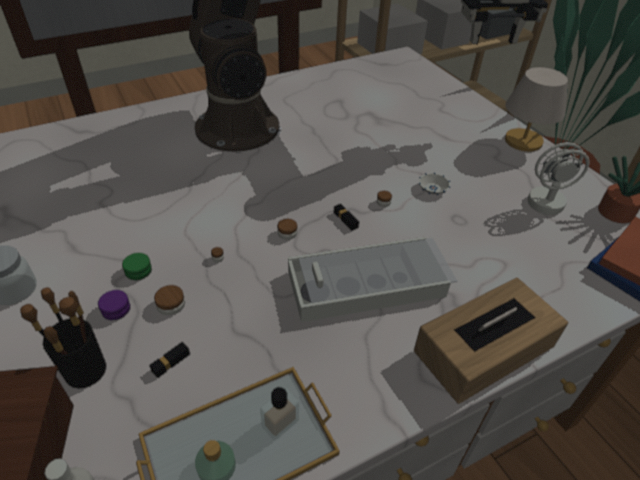

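The top view shows the case at about (295,190), with the pull at (334,200) at its right-hand, first-compartment end. Candidates for pot_a are brown (440,240), purple (480,254) and green (456,286). The brown one fits the description. The others are b (325,272), c (222,271) and d (391,271). I'll check with a close crop.

```bash
cat > b.py <<'E'
from h import *
f=arm.grab_frame('top'); p=f['pixels'][:,:,::-1]
a=cv2.resize(p[145:240,222:372],None,fx=5.3,fy=5.3,interpolation=cv2.INTER_CUBIC)
b=cv2.resize(p[225:305,370:500],None,fx=3,fy=3); 
a=a[:,:795]; o=np.zeros((600,800,3),np.uint8); h=min(a.shape[0],600); o[:h,:795]=a[:h]
o[505:600,:]=0; bb=cv2.resize(p[232:300,380:500],(168,95)); o[505:600,:168]=bb
cv2.imwrite('pics/crop1.png',o)
E
python3 b.py
```

```text
(no output)
```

View pics/crop1.png

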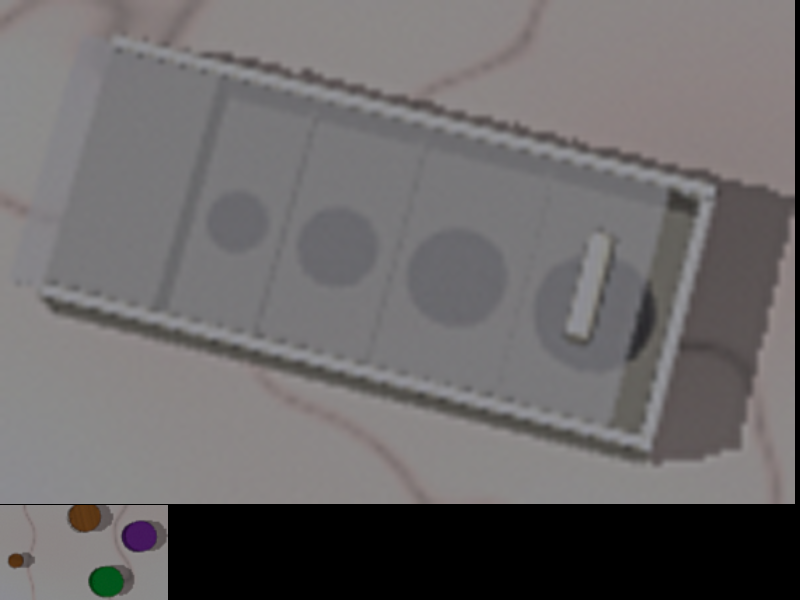

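The crop shows the brown pot_a chosen. The pads are at crop pixels d (237,221), c (337,247), b (457,277) and a (594,313), the case corners are clear, and the cover is about 25 mm open. Next I'll compute positions.

```bash
cat > c.py <<'E'
from h import *
np.set_printoptions(precision=4,suppress=True)
f=arm.grab_frame('top')
g=lambda u,v:(u/5.3+222-.4,v/5.3+145-.4)
P=[ray(f,g(*c),.004)[:2] for c in [(594,313),(457,277),(337,247),(237,221)]]
for p in P: print(p)
print([np.linalg.norm(P[i+1]-P[i]) for i in range(3)],np.degrees(np.arctan2(*(P[3]-P[0])[::-1])))
C=[ray(f,g(*c),z)[:2] for c,z in [((110,40),.044),((715,187),.042),((650,448),.042),((45,293),.044)]]
for i in range(4):
  d=C[(i+1)%4]-C[i]; print(C[i],np.linalg.norm(d),np.degrees(np.arctan2(d[1],d[0])))
print('mid',np.mean(C,0))
for c in ((591,288),(607,232),(579,340)): print('pull top',ray(f,g(*c),.063)[:2])
for n in ('pot_a_mid','pot_b_mid','pot_c_mid','pot_d_mid'):
  z=dict(a=.030,b=.028,c=.026,d=.024)[n[4]]
  for r in arm.regions_of(f,n)[:4]:
    m=r['pixels']; print(n,round(r['conf'],2),m.sum(),np.round(r['uv'],1),ray(f,r['uv'],z*.75)[:2])
E
python3 c.py
```

```text
[ 0.6243 -0.0795]
[ 0.6415 -0.0145]
[0.6558 0.0428]
[0.6683 0.0907]
[np.float64(0.06729988055682144), np.float64(0.059016432816031465), np.float64(0.049492142982277484)] 75.5124147286874
[0.7442 0.1469] 0.28905141697590314 -103.70482542518177
[ 0.6758 -0.1339] 0.12569581128331359 165.9734122103271
[ 0.5538 -0.1035] 0.28543111074980126 75.77298621553098
[0.624  0.1732] 0.12312725122855561 -12.342988071937969
mid [0.6494 0.0207]
pull top [ 0.6232 -0.076 ]
pull top [ 0.649  -0.0832]
pull top [ 0.5993 -0.0706]
pot_a_mid 0.94 439 [479.2 259. ] [ 0.4851 -0.4315]
pot_a_mid 0.71 418 [438.8 237.2] [ 0.538  -0.3354]
pot_a_mid 0.69 436 [455.6 288.9] [ 0.4129 -0.3715]
pot_c_mid 0.57 186 [222.  268.9] [0.4582 0.1921]
```

{"method": "carry_out", "body": {
  "commands": [
    [0.45,-0.88,0,0.13],
    [0.9,-1.76,0,0.26],
    [1.35,-2.64,0,0.39],
    [1.8,-3.52,0,0.52],
    [2.25,-4.4,0,0.65],
    [2.7,-5.28,0,0.78],
    [3.15,-6.16,0,0.91],
    [3.6,-7.04,0,1.04],
    [4.05,-7.92,0,1.17],
    [4.5,-8.8,0,1.27]
  ],
  "claw": 0.2,
  "force": 20
}}

```text
t: 2.55
eef_pos: [0.4758, 0.1855, 0.2269]
ee_rot: [-3.141, -0.001, -0.246]
force: [0.3, 0.3, -0.7]
width: 0.0702
gripper_force: 0.0
```

{"method": "carry_out", "body": {
  "commands": [
    [0.5,-0.87,-0.1,0],
    [1.0,-1.74,-0.3,0],
    [1.5,-2.61,-0.5,0],
    [2.0,-3.5,-0.7,0],
    [2.5,-4.4,-1.0,0],
    [2.98,-5.26,-1.3,0],
    [2.98,-5.26,-1.6,0],
    [2.98,-5.26,-1.6,0],
    [2.98,-5.26,-1.6,0],
    [2.98,-5.26,-1.6,0]
  ]
}}

```text
t: 3.8
eef_pos: [0.6246, -0.0752, 0.1478]
ee_rot: [-3.141, -0.002, -0.245]
force: [-0.5, 0.5, 0.1]
width: 0.0702
gripper_force: 0.0
```

```bash
cat > w.py <<'E'
from h import *
import sys
np.set_printoptions(precision=4,suppress=True)
f=arm.grab_frame('wrist'); save(f,sys.argv[1]); s=arm.get_state(); print(s['t'],s['eef_pos'],f['eye'],f['fx'],f['orientation'])
Z=dict(pot_a_mid=.015,pot_b_mid=.014,pot_c_mid=.013,pot_d_mid=.012,seat_a=.004,seat_b=.004,seat_c=.004,seat_d=.004,pull=.052)
for n in sys.argv[2:]:
    for r in arm.mark_of(f,n)[:4]: print(n,round(r['conf'],2),np.round(r['uv'],1),ray(f,r['uv'],Z[n])[:2])
E
python3 w.py wr1 pull seat_a seat_b
```

```text
3.85 [ 0.6246 -0.0752  0.1477] [ 0.6919 -0.0912  0.3071] 368.3810067946436 [ 2.879   0.0003 -1.8152]
pull 0.6 [322.  234.2] [ 0.6261 -0.0756]
```

View pics/wr1.png

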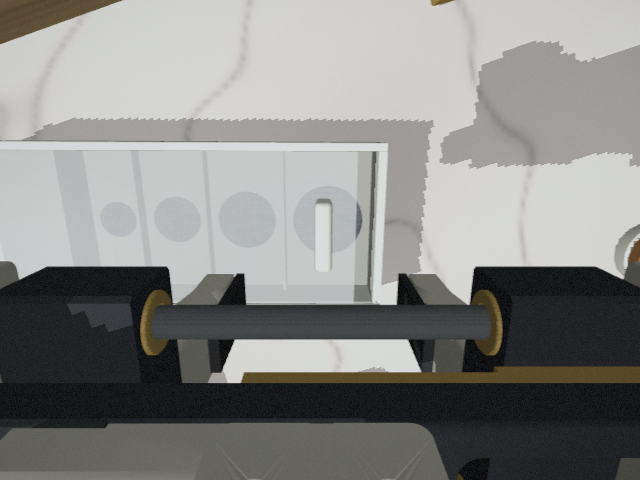

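The pull sits midway between the fingers (column 322), and the case edges run level in the picture, so the yaw is right. I'll descend and grip.

{"method": "carry_out", "body": {
  "commands": [
    [0,0,-0.4,0],
    [0,0,-0.8,0],
    [0,0,-1.2,0],
    [0,0,-1.5,0],
    [0,0,-1.75,0],
    [0,0,-1.9,0],
    [0,0,-2.0,0],
    [0,0,-2.0,0],
    [0,0,-2.0,0],
    [0,0,-2.0,0]
  ]
}}

```text
t: 5.25
eef_pos: [0.6245, -0.0761, 0.047]
ee_rot: [-3.141, -0.001, -0.247]
force: [1.0, -0.6, 0.1]
width: 0.0702
gripper_force: 0.0
```

{"method": "carry_out", "body": {
  "commands": [
    [0,0,0,0],
    [0,0,0,0],
    [0,0,0,0],
    [0,0,0,0],
    [0,0,0,0],
    [0,0,0,0],
    [0,0,0,0],
    [0,0,0,0],
    [0,0,0,0],
    [0,0,0,0]
  ],
  "claw": 1,
  "force": 12
}}

```text
t: 6.5
eef_pos: [0.6242, -0.0761, 0.0465]
ee_rot: [3.142, 0.0, -0.247]
force: [0.1, -0.8, 0.4]
width: 0.0123
gripper_force: 12.0
```

{"method": "carry_out", "body": {
  "commands": [
    [0.07,0.29,0,0],
    [0.18,0.7,0,0],
    [0.29,1.16,0,0],
    [0.41,1.65,0,0],
    [0.53,2.13,0,0],
    [0.65,2.62,0,0],
    [0.76,3.1,0,0],
    [0.85,3.4,0,0],
    [0.9,3.6,0,0],
    [0.9,3.6,0,0]
  ]
}}

```text
t: 7.75
eef_pos: [0.6708, 0.1068, 0.0466]
ee_rot: [-3.14, -0.002, -0.245]
force: [6.4, 0.6, -3.8]
width: 0.0114
gripper_force: 12.0
```

{"method": "carry_out", "body": {
  "commands": [
    [0.03,0.1,0,0],
    [0.05,0.2,0,0],
    [0.07,0.28,0,0],
    [0.09,0.36,0,0],
    [0.1,0.4,0,0],
    [0.1,0.4,0,0],
    [0.1,0.4,0,0],
    [0.1,0.4,0,0],
    [0.1,0.4,0,0],
    [0.1,0.4,0,0]
  ]
}}

```text
t: 9.0
eef_pos: [0.6756, 0.1257, 0.0466]
ee_rot: [-3.14, -0.002, -0.246]
force: [7.0, -2.0, -4.6]
width: 0.0121
gripper_force: 12.0
```

{"method": "carry_out", "body": {
  "commands": [
    [0.0,0.04,0,0],
    [0.0,0.08,0,0],
    [0.01,0.12,0,0],
    [0.01,0.16,0,0],
    [0.02,0.2,0,0],
    [0.02,0.2,0,0],
    [0.02,0.2,0,0],
    [0.02,0.2,0,0],
    [0.02,0.2,0,0],
    [0.02,0.2,0,0]
  ]
}}

```text
t: 10.25
eef_pos: [0.6773, 0.1332, 0.0466]
ee_rot: [3.14, -0.003, -0.246]
force: [11.6, -12.6, -6.1]
width: 0.0113
gripper_force: 12.0
```

```bash
python3 w.py wr2 pull seat_a seat_b
```

```text
10.3 [0.6773 0.1331 0.0466] [0.7445 0.1173 0.2061] 368.3810067946436 [ 2.8802 -0.0015 -1.8163]
pull 0.72 [322.8 293.4] [0.678  0.1329]
seat_a 0.71 [481.9 260.1] [0.655  0.0434]
seat_a 0.66 [396.8 257.3] [0.6687 0.0908]
seat_a 0.62 [587.6 259.7] [ 0.6404 -0.016 ]
seat_b 0.71 [481.9 260.1] [0.655  0.0434]
seat_b 0.66 [396.8 257.3] [0.6687 0.0908]
seat_b 0.62 [587.6 259.7] [ 0.6404 -0.016 ]
```

View pics/wr2.png

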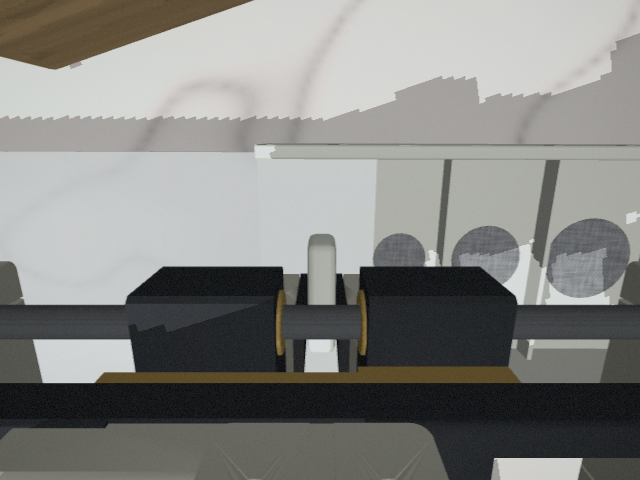

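The cover is fully back, as the rising stop force shows. The pull is at (322,293), and the seats found agree with my estimates. I'll release and lift.

{"method": "carry_out", "body": {
  "commands": [
    [-0.04,-0.1,0,0],
    [-0.04,-0.1,0,0],
    [-0.04,-0.1,0,0],
    [-0.04,-0.1,0,0],
    [-0.04,-0.1,0,0],
    [-0.04,-0.1,0.3,0],
    [-0.04,-0.1,0.8,0],
    [-0.04,-0.1,1.4,0],
    [-0.04,-0.1,2.0,0],
    [-0.04,-0.1,2.0,0]
  ],
  "claw": 0.2
}}

```text
t: 11.7
eef_pos: [0.6751, 0.1294, 0.1511]
ee_rot: [-3.138, -0.005, -0.246]
force: [0.3, 1.1, -1.4]
width: 0.0705
gripper_force: 0.0
```

{"method": "carry_out", "body": {
  "commands": [
    [-0.2,-0.8,0,-1.5],
    [-0.5,-1.7,0,-3.1],
    [-0.8,-2.6,0,-4.7],
    [-1.1,-3.6,0,-6.3],
    [-1.4,-4.6,0,-7.9],
    [-1.7,-5.6,0,-9.5],
    [-2.0,-6.6,0,-11.1],
    [-2.3,-7.6,0,-12.7],
    [-2.5,-8.5,0,-14.0],
    [-2.76,-9.3,0,-15.0]
  ],
  "claw": 0
}}

```text
t: 12.95
eef_pos: [0.5345, -0.3378, 0.1467]
ee_rot: [3.142, -0.0, -1.822]
force: [0.3, -0.2, 0.3]
width: 0.0875
gripper_force: 0.0
```

```bash
python3 w.py wr3 pot_a_mid
```

```text
13.0 [ 0.5328 -0.3411  0.1465] [ 0.5165 -0.4048  0.3059] 368.3810067946436 [2.8775 0.0001 2.8913]
pot_a_mid 0.86 [335.1  90.3] [ 0.4983 -0.4337]
pot_a_mid 0.76 [324.1 224. ] [ 0.5311 -0.3373]
pot_a_mid 0.61 [455.2 144. ] [ 0.4183 -0.3735]
```

View pics/wr3.png

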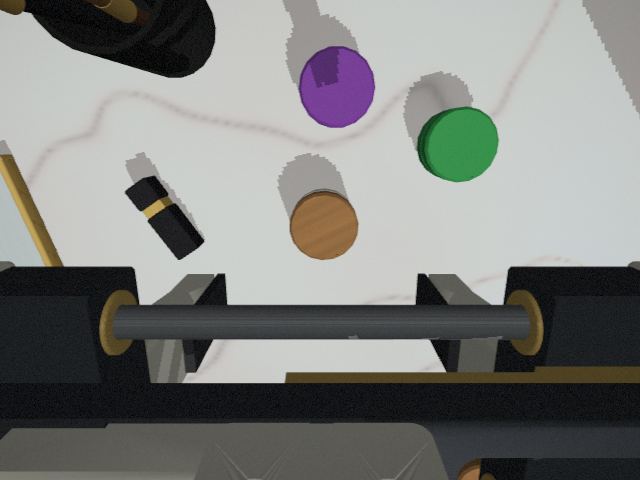

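Brown pot_a is at (324,226), well centred between the fingers. Purple (337,87), green (458,144) and the lipstick (165,215) are all clear. I'll descend and grip.

{"method": "carry_out", "body": {
  "commands": [
    [-0.06,-0.04,-0.4,0],
    [-0.06,-0.04,-0.9,0],
    [-0.06,-0.04,-1.4,0],
    [-0.06,-0.04,-1.9,0],
    [-0.06,-0.04,-2.3,0],
    [-0.06,-0.04,-2.6,0],
    [-0.06,-0.04,-2.75,0],
    [-0.06,-0.04,-2.8,0],
    [-0.06,-0.04,-2.8,0],
    [-0.06,-0.04,-2.8,0]
  ]
}}

```text
t: 14.3
eef_pos: [0.5327, -0.3383, 0.0073]
ee_rot: [-3.14, -0.0, -1.818]
force: [0.7, -0.1, 0.6]
width: 0.0876
gripper_force: 0.0
```

{"method": "carry_out", "body": {
  "commands": [
    [0,0,0,0],
    [0,0,0,0],
    [0,0,0,0],
    [0,0,0,0],
    [0,0,0,0],
    [0,0,0,0],
    [0,0,0,0],
    [0,0,0,0],
    [0,0,0,0],
    [0,0,0,0]
  ],
  "claw": 1,
  "force": 15
}}

```text
t: 15.55
eef_pos: [0.5322, -0.3381, 0.0066]
ee_rot: [-3.142, 0.0, -1.818]
force: [1.0, 0.5, 1.0]
width: 0.0535
gripper_force: 15.0
```

{"method": "carry_out", "body": {
  "commands": [
    [0,0,0.3,0],
    [0,0,0.8,0],
    [0,0,1.4,0],
    [0.2,0.5,1.9,0],
    [0.45,1.3,2.0,0],
    [0.75,2.1,2.0,0],
    [1.05,2.9,2.0,0],
    [1.35,3.7,2.0,0],
    [1.6,4.4,2.0,0],
    [1.75,4.9,2.0,0]
  ]
}}

```text
t: 16.8
eef_pos: [0.6203, -0.0915, 0.1075]
ee_rot: [-3.141, 0.0, -1.817]
force: [0.2, 0.0, -0.6]
width: 0.0536
gripper_force: 15.0
```

{"method": "carry_out", "body": {
  "commands": [
    [0.1,0.26,0,0],
    [0.1,0.26,0,0],
    [0.1,0.26,-0.2,0],
    [0.1,0.26,-0.5,0],
    [0.1,0.26,-0.8,0],
    [0.1,0.26,-1.0,0],
    [0.1,0.26,-1.2,0],
    [0.1,0.26,-1.3,0],
    [0.1,0.26,-1.3,0],
    [0.1,0.26,-1.3,0]
  ]
}}

```text
t: 18.05
eef_pos: [0.6251, -0.0801, 0.042]
ee_rot: [-3.141, 0.0, -1.817]
force: [-0.2, -0.1, -1.1]
width: 0.0536
gripper_force: 15.0
```

```bash
python3 w.py wr4 pot_a_mid seat_a
```

```text
18.1 [ 0.6251 -0.08    0.0421] [ 0.6073 -0.1472  0.2012] 368.3810067946436 [2.8773 0.0009 2.8959]
pot_a_mid 0.66 [322.  295.7] [ 0.6274 -0.0651]
seat_a 0.84 [319.9 367.5] [ 0.6415 -0.0142]
seat_a 0.18 [321.4 297.7] [ 0.6293 -0.0591]
```

View pics/wr4.png

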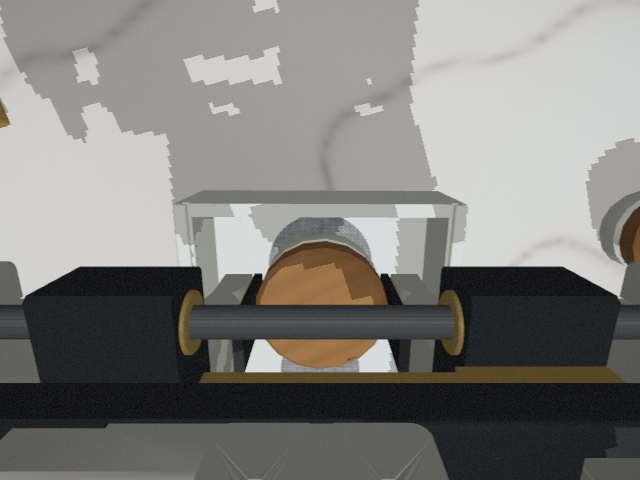

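The pot is centred over pad_a (pot column 322, pad 320, clear of the walls). I'll lower it and release with a small opening.

{"method": "carry_out", "body": {
  "commands": [
    [0,0,-0.15,0],
    [0,0,-0.3,0],
    [0,0,-0.42,0],
    [0,0,-0.5,0],
    [0,0,-0.55,0],
    [0,0,-0.58,0],
    [0,0,-0.61,0],
    [0,0,-0.62,0],
    [0,0,-0.62,0],
    [0,0,-0.62,0]
  ]
}}

```text
t: 19.45
eef_pos: [0.6248, -0.0801, 0.0107]
ee_rot: [-3.141, 0.0, -1.818]
force: [-0.9, -0.7, -2.5]
width: 0.0533
gripper_force: 15.0
```

{"method": "carry_out", "body": {
  "commands": [
    [0,0,0,0],
    [0,0,0,0],
    [0,0,0,0],
    [0,0,0,0],
    [0,0,0,0],
    [0,0,0.2,0],
    [0,0,0.6,0],
    [0,0,1.2,0],
    [0,0,1.8,0],
    [0,0,2.2,0]
  ],
  "claw": 0.3
}}

```text
t: 20.7
eef_pos: [0.6254, -0.0801, 0.1231]
ee_rot: [-3.139, 0.001, -1.817]
force: [0.1, 0.4, -1.8]
width: 0.0611
gripper_force: 0.0
```

{"method": "carry_out", "body": {
  "commands": [
    [-0.3,0,0.3,0],
    [-0.8,0.1,0.6,0],
    [-1.4,0.2,0.6,0],
    [-2.0,0.3,0.6,0],
    [-2.6,0.4,0.6,0],
    [-3.1,0.5,0.6,0],
    [-3.4,0.52,0.6,0],
    [-3.47,0.52,0.6,0],
    [-3.47,0.52,0.6,0],
    [-3.47,0.52,0.6,0]
  ],
  "claw": 0.1
}}

```text
t: 21.95
eef_pos: [0.4519, -0.0542, 0.1505]
ee_rot: [3.142, -0.0, -1.818]
force: [-0.3, 1.5, 0.0]
width: 0.0792
gripper_force: 0.0
```

```bash
python3 w.py wr5 pot_b_mid
```

```text
22.0 [ 0.4518 -0.0542  0.1504] [ 0.4342 -0.1212  0.3097] 368.3810067946436 [2.8777 0.0001 2.8956]
pot_b_mid 0.88 [320.1 215.2] [ 0.4501 -0.0606]
```

```bash
cat > lid.py <<'E'
from h import *
import sys
f=arm.grab_frame('wrist'); z=float(sys.argv[1]); p=f['pixels'].astype(int)
m=((p[:,:,0]-p[:,:,2]>50)&(p[:,:,0]-p[:,:,1]>20)).astype(np.uint8); m[262:]=0
n,l,st,c=cv2.connectedComponentsWithStats(m)
for i in range(1,n):
    if st[i,4]>300: 
        x,y,w,h,a=st[i]; u=(x+w/2-.5,y+h/2-.5); print(a,st[i],u,np.round(ray(f,u,z)[:2],4), 'wpx->m', w*(f['eye'][2]-z)/f['fx'])
E
python3 lid.py .028
```

```text
750 [240   0  37  26 750] (np.float64(258.0), np.float64(12.5)) [ 0.4557 -0.2104] wpx->m 0.028281575703496993
2253 [ 296  197   53   53 2253] (np.float64(322.0), np.float64(223.0)) [ 0.4492 -0.0572] wpx->m 0.04051144627798218
2620 [  65  216   74   46 2620] (np.float64(101.5), np.float64(238.5)) [ 0.6219 -0.0876] wpx->m 0.056563151406993986
```

View pics/wr5.png

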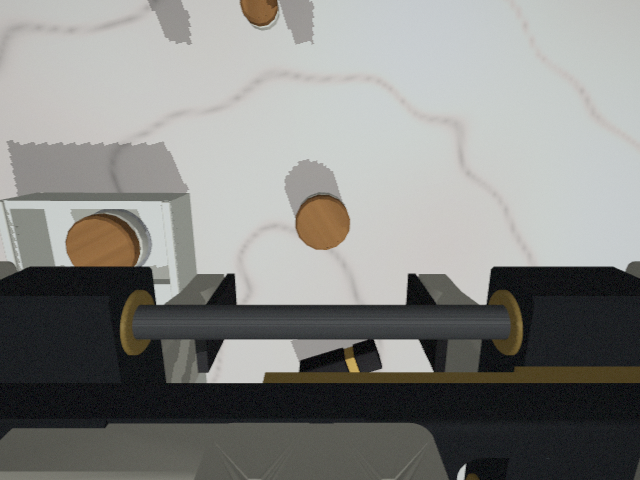

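Pot b is at (322,223), nearly centred between the fingers. Pot a stands in its compartment at left, (102,240). I'll nudge and grip b.

{"method": "carry_out", "body": {
  "commands": [
    [0,-0.05,-0.4,0],
    [0,-0.05,-0.9,0],
    [0,-0.05,-1.4,0],
    [0,-0.05,-1.9,0],
    [0,-0.05,-2.35,0],
    [0,-0.05,-2.65,0],
    [0,-0.05,-2.8,0],
    [0,-0.05,-2.88,0],
    [0,-0.05,-2.88,0],
    [0,-0.05,-2.88,0]
  ]
}}

```text
t: 23.35
eef_pos: [0.4516, -0.0565, 0.007]
ee_rot: [-3.141, 0.0, -1.818]
force: [0.1, 0.8, -0.4]
width: 0.0787
gripper_force: 0.0
```

{"method": "carry_out", "body": {
  "commands": [
    [0,0,0,0],
    [0,0,0,0],
    [0,0,0,0],
    [0,0,0,0],
    [0,0,0,0],
    [0,0,0,0],
    [0,0,0,0],
    [0,0,0,0],
    [0,0,0,0],
    [0,0,0,0]
  ],
  "claw": 1,
  "force": 12
}}

```text
t: 24.6
eef_pos: [0.4513, -0.0566, 0.0066]
ee_rot: [3.142, -0.0, -1.818]
force: [-0.5, 0.4, 2.6]
width: 0.0437
gripper_force: 12.0
```

{"method": "carry_out", "body": {
  "commands": [
    [0,0,0.3,0],
    [0,0,0.8,0],
    [0,0,1.4,0],
    [0.3,0.1,1.9,0],
    [0.9,0.2,2.0,0],
    [1.6,0.35,2.0,0],
    [2.4,0.5,2.0,0],
    [3.1,0.7,2.0,0],
    [3.6,0.8,2.0,0],
    [3.8,0.83,2.0,0]
  ]
}}

```text
t: 25.85
eef_pos: [0.6421, -0.0149, 0.1056]
ee_rot: [3.141, -0.0, -1.818]
force: [-1.4, 0.1, -0.4]
width: 0.0437
gripper_force: 12.0
```

{"method": "carry_out", "body": {
  "commands": [
    [0,0,0,0],
    [0,0,-0.3,0],
    [0,0,-0.7,0],
    [0,0,-1.1,0],
    [0,0,-1.4,0],
    [0,0,-1.65,0],
    [0,0,-1.8,0],
    [0,0,-1.88,0],
    [0,0,-1.92,0],
    [0,0,-1.92,0]
  ]
}}

```text
t: 27.1
eef_pos: [0.6416, -0.0151, 0.0109]
ee_rot: [-3.141, 0.0, -1.818]
force: [0.2, -0.2, -0.3]
width: 0.0438
gripper_force: 12.0
```

{"method": "carry_out", "body": {
  "commands": [
    [0,0,0,0],
    [0,0,0,0],
    [0,0,0,0],
    [0,0,0,0],
    [0,0,0,0],
    [0,0,0.2,0],
    [0,0,0.6,0],
    [0,0,1.2,0],
    [0,0,1.8,0],
    [0,0,2.2,0]
  ],
  "claw": 0.4
}}

```text
t: 28.35
eef_pos: [0.6419, -0.0151, 0.1231]
ee_rot: [-3.139, 0.001, -1.817]
force: [0.6, 0.0, -0.2]
width: 0.0526
gripper_force: 0.0
```

{"method": "carry_out", "body": {
  "commands": [
    [-0.3,0.1,0.3,0],
    [-0.8,0.5,0.6,0],
    [-1.3,1.1,0.6,0],
    [-1.8,1.8,0.6,0],
    [-2.3,2.4,0.6,0],
    [-2.8,3.0,0.6,0],
    [-3.2,3.5,0.6,0],
    [-3.5,3.9,0.6,0],
    [-3.66,4.1,0.6,0],
    [-3.66,4.1,0.6,0]
  ],
  "claw": 0.1
}}

```text
t: 29.6
eef_pos: [0.4576, 0.1901, 0.1508]
ee_rot: [-3.142, 0.0, -1.816]
force: [-0.0, -0.2, -0.2]
width: 0.0788
gripper_force: 0.0
```

```bash
python3 w.py wr6 pot_c_mid; python3 lid.py .026
```

```text
29.65 [0.458  0.1898 0.1507] [0.44  0.123 0.31 ] 368.3810067946436 [2.8773 0.0002 2.8971]
pot_c_mid 0.69 [329.  224.7] [0.4508 0.1936]
700 [  0   0  21  44 700] (np.float64(10.0), np.float64(21.5)) [ 0.6301 -0.0037] wpx->m 0.01618222419817233
323 [278  69  19  29 323] (np.float64(287.0), np.float64(83.0)) [0.4553 0.0809] wpx->m 0.014641059988822584
1368 [ 306  205   43   42 1368] (np.float64(327.0), np.float64(225.5)) [0.4526 0.19  ] wpx->m 0.033135030501019534
```

View pics/wr6.png

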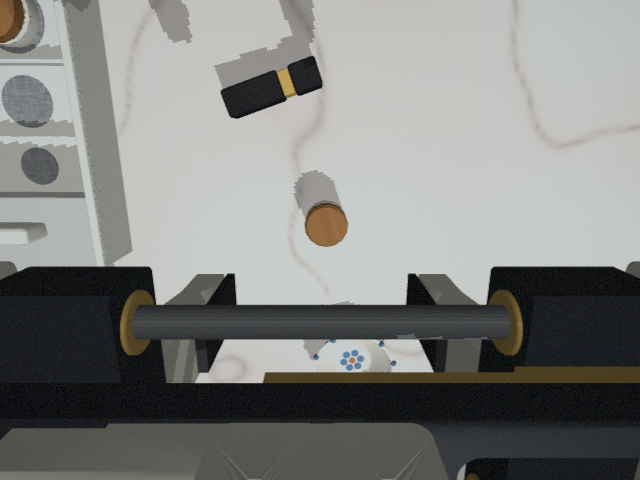

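Pot c is at (327,226). The jewelry dish (352,360) and the lipstick (270,88) are well clear of the fingers' line.

{"method": "carry_out", "body": {
  "commands": [
    [-0.1,0,-0.4,0],
    [-0.1,0,-0.9,0],
    [-0.1,0,-1.4,0],
    [-0.1,0,-1.9,0],
    [-0.1,0,-2.35,0],
    [-0.1,0,-2.65,0],
    [-0.1,0,-2.8,0],
    [-0.1,0,-2.88,0],
    [-0.1,0,-2.88,0],
    [-0.1,0,-2.88,0]
  ]
}}

```text
t: 31.0
eef_pos: [0.4536, 0.1901, 0.0071]
ee_rot: [-3.141, 0.001, -1.818]
force: [-0.6, -0.5, -0.2]
width: 0.079
gripper_force: 0.0
```

{"method": "carry_out", "body": {
  "commands": [
    [0,0,0,0],
    [0,0,0,0],
    [0,0,0,0],
    [0,0,0,0],
    [0,0,0,0],
    [0,0,0,0],
    [0,0,0,0],
    [0,0,0,0],
    [0,0,0,0],
    [0,0,0,0]
  ],
  "claw": 1,
  "force": 10
}}

```text
t: 32.25
eef_pos: [0.4532, 0.1899, 0.0065]
ee_rot: [3.142, -0.0, -1.818]
force: [0.0, 0.3, 0.0]
width: 0.0346
gripper_force: 10.0
```

{"method": "carry_out", "body": {
  "commands": [
    [0,0,0.3,0],
    [0,0,0.8,0],
    [0,0,1.4,0],
    [0.4,-0.3,1.9,0],
    [1.1,-0.8,2.0,0],
    [1.8,-1.3,2.0,0],
    [2.5,-1.8,2.0,0],
    [3.2,-2.3,2.0,0],
    [3.8,-2.75,2.0,0],
    [4.05,-2.94,2.0,0]
  ]
}}

```text
t: 33.5
eef_pos: [0.6567, 0.0414, 0.1058]
ee_rot: [3.141, -0.001, -1.819]
force: [-0.8, 0.8, -1.0]
width: 0.0344
gripper_force: 10.0
```

{"method": "carry_out", "body": {
  "commands": [
    [0,0,0,0],
    [0,0,-0.3,0],
    [0,0,-0.7,0],
    [0,0,-1.1,0],
    [0,0,-1.4,0],
    [0,0,-1.65,0],
    [0,0,-1.8,0],
    [0,0,-1.88,0],
    [0,0,-1.92,0],
    [0,0,-1.92,0]
  ]
}}

```text
t: 34.75
eef_pos: [0.656, 0.0429, 0.0109]
ee_rot: [-3.141, 0.0, -1.818]
force: [0.4, -0.3, -1.5]
width: 0.0346
gripper_force: 10.0
```

{"method": "carry_out", "body": {
  "commands": [
    [0,0,0,0],
    [0,0,0,0],
    [0,0,0,0],
    [0,0,0,0],
    [0,0,0,0],
    [0,0,0.2,0],
    [0,0,0.6,0],
    [0,0,1.2,0],
    [0,0,1.8,0],
    [0,0,2.2,0]
  ],
  "claw": 0.5
}}

```text
t: 36.0
eef_pos: [0.6564, 0.043, 0.1231]
ee_rot: [-3.139, 0.001, -1.817]
force: [-0.4, 0.2, -0.4]
width: 0.0435
gripper_force: 0.0
```

{"method": "carry_out", "body": {
  "commands": [
    [-0.3,-0.3,0.3,0],
    [-0.8,-0.9,0.6,0],
    [-1.4,-1.6,0.6,0],
    [-2.0,-2.4,0.6,0],
    [-2.6,-3.2,0.6,0],
    [-3.1,-3.9,0.6,0],
    [-3.6,-4.6,0.6,0],
    [-3.9,-5.0,0.6,0],
    [-4.04,-5.18,0.6,0],
    [-4.04,-5.18,0.6,0]
  ],
  "claw": 0.2
}}

```text
t: 37.25
eef_pos: [0.4532, -0.2165, 0.1509]
ee_rot: [-3.141, 0.0, -1.819]
force: [0.5, -0.3, 0.7]
width: 0.0702
gripper_force: 0.0
```

```bash
python3 w.py wr7 pot_d_mid; python3 lid.py .024
```

```text
37.3 [ 0.4537 -0.2161  0.1508] [ 0.4353 -0.2836  0.3101] 368.3810067946436 [2.8774 0.0005 2.8945]
712 [304 208  31  31 712] (np.float64(319.0), np.float64(223.0)) [ 0.4542 -0.2184] wpx->m 0.02406268177033955
```

{"method": "carry_out", "body": {
  "commands": [
    [0.02,-0.04,-0.4,0],
    [0.02,-0.04,-0.9,0],
    [0.02,-0.04,-1.4,0],
    [0.02,-0.04,-1.9,0],
    [0.02,-0.04,-2.35,0],
    [0.02,-0.04,-2.65,0],
    [0.02,-0.04,-2.82,0],
    [0.02,-0.04,-2.92,0],
    [0.02,-0.04,-2.92,0],
    [0.02,-0.04,-2.92,0]
  ]
}}

```text
t: 38.65
eef_pos: [0.4552, -0.2182, 0.0051]
ee_rot: [-3.141, 0.0, -1.818]
force: [0.8, 0.1, 0.1]
width: 0.0702
gripper_force: 0.0
```

{"method": "carry_out", "body": {
  "commands": [
    [0,0,0,0],
    [0,0,0,0],
    [0,0,0,0],
    [0,0,0,0],
    [0,0,0,0],
    [0,0,0,0],
    [0,0,0,0],
    [0,0,0,0],
    [0,0,0,0],
    [0,0,0,0]
  ],
  "claw": 1,
  "force": 8
}}

```text
t: 39.9
eef_pos: [0.4547, -0.2181, 0.0045]
ee_rot: [3.142, 0.0, -1.818]
force: [0.9, -0.5, -0.3]
width: 0.0262
gripper_force: 8.0
```

{"method": "carry_out", "body": {
  "commands": [
    [0,0,0.3,0],
    [0,0,0.8,0],
    [0,0,1.4,0],
    [0.3,0.4,2.0,0],
    [0.8,1.1,2.2,0],
    [1.3,1.9,2.2,0],
    [1.9,2.7,2.2,0],
    [2.5,3.6,2.2,0],
    [3.1,4.5,2.2,0],
    [3.7,5.3,2.2,0]
  ]
}}

```text
t: 41.15
eef_pos: [0.6406, 0.0486, 0.1159]
ee_rot: [-3.141, 0.0, -1.817]
force: [0.5, -0.8, -0.5]
width: 0.0257
gripper_force: 8.0
```

{"method": "carry_out", "body": {
  "commands": [
    [0.4,0.6,0,0],
    [0.57,0.88,0,0],
    [0.57,0.88,0,0],
    [0.57,0.88,-0.2,0],
    [0.57,0.88,-0.5,0],
    [0.57,0.88,-0.9,0],
    [0.57,0.88,-1.2,0],
    [0.57,0.88,-1.4,0],
    [0.57,0.88,-1.5,0],
    [0.57,0.88,-1.5,0]
  ]
}}

```text
t: 42.4
eef_pos: [0.6683, 0.0908, 0.0394]
ee_rot: [3.141, -0.0, -1.818]
force: [-0.2, -0.0, -0.3]
width: 0.0259
gripper_force: 8.0
```

```bash
python3 w.py wr8 pot_d_mid seat_d
```

```text
42.45 [0.6685 0.0909 0.0399] [0.6506 0.0237 0.1987] 368.3810067946436 [ 2.8777 -0.      2.8957]
seat_d 0.86 [317.6 264.8] [0.6693 0.0907]
```

View pics/wr8.png

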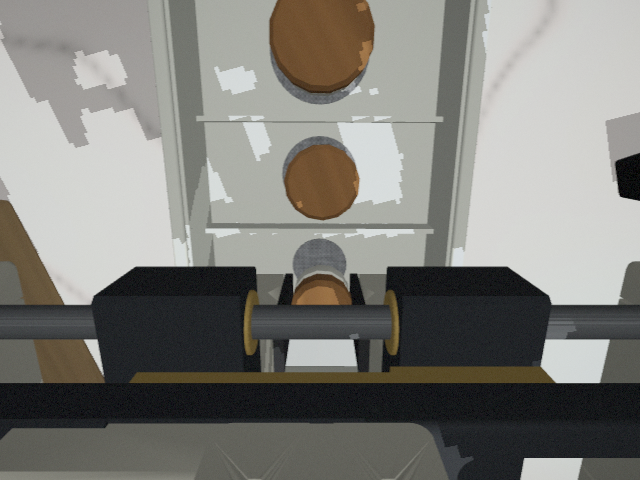

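Run:
```python
from h import *
f=arm.grab_frame('top')
for z in (0,.04,.08):
  print(z,[np.round(ray(f,u,z)[:2],3) for u in ((203,132),(297,130),(203,122),(297,118))])
g=arm.grab_frame('scene')
for z in (0,.06,.08):print(z,[np.round(ray(g,u,z)[:2],3) for u in ((417,357),(418,326),(525,282))])
```

```text
0 [array([0.813, 0.258]), array([0.819, 0.015]), array([0.84 , 0.259]), array([0.852, 0.015])]
0.04 [array([0.797, 0.247]), array([0.803, 0.013]), array([0.823, 0.248]), array([0.835, 0.013])]
0.08 [array([0.782, 0.236]), array([0.788, 0.011]), array([0.807, 0.237]), array([0.818, 0.011])]
0 [array([0.836, 0.012]), array([0.782, 0.053]), array([0.788, 0.311])]
0.06 [array([ 0.863, -0.02 ]), array([0.814, 0.018]), array([0.82 , 0.256])]
0.08 [array([ 0.873, -0.031]), array([0.824, 0.006]), array([0.83 , 0.237])]
```

Pots b (322,182) and c (320,30) look upright on their pads, and d is aligned with its pad at (318,265). The wooden box is about 40 mm clear. I'll lower and release.

{"method": "carry_out", "body": {
  "commands": [
    [0,0,-0.15,0],
    [0,0,-0.3,0],
    [0,0,-0.42,0],
    [0,0,-0.5,0],
    [0,0,-0.55,0],
    [0,0,-0.58,0],
    [0,0,-0.61,0],
    [0,0,-0.62,0],
    [0,0,-0.62,0],
    [0,0,-0.62,0]
  ]
}}

```text
t: 43.9
eef_pos: [0.6683, 0.0909, 0.0087]
ee_rot: [-3.141, 0.0, -1.817]
force: [0.2, -0.9, -0.7]
width: 0.0259
gripper_force: 8.0
```

{"method": "carry_out", "body": {
  "commands": [
    [0,0,0,0],
    [0,0,0,0],
    [0,0,0,0],
    [0,0,0,0],
    [0,0,0,0],
    [0,0,0.2,0],
    [0,0,0.6,0],
    [0,0,1.2,0],
    [0,0,1.8,0],
    [0,0,2.8,0]
  ],
  "claw": 0.6
}}

```text
t: 45.15
eef_pos: [0.6672, 0.0906, 0.1489]
ee_rot: [3.139, -0.001, -1.818]
force: [1.6, -0.4, 0.6]
width: 0.0349
gripper_force: 0.0
```

{"method": "carry_out", "body": {
  "commands": [
    [0,0.1,0,1.6],
    [0,0.2,0,3.2],
    [0.05,0.3,0,4.8],
    [0.05,0.4,0,6.4],
    [0.1,0.5,0,8],
    [0.1,0.6,0,9.6],
    [0.15,0.7,0,11.2],
    [0.19,0.8,0,12.8],
    [0.19,0.82,0,14.4],
    [0.19,0.82,0,15]
  ],
  "claw": 0.5
}}

```text
t: 46.4
eef_pos: [0.6778, 0.132, 0.1494]
ee_rot: [-3.141, -0.0, -0.243]
force: [-1.0, 0.3, -0.7]
width: 0.044
gripper_force: 0.0
```

```bash
python3 w.py wr9 pull seat_a pot_a_mid pot_d_mid; python3 lid.py .032
```

```text
46.45 [0.6778 0.132  0.1494] [0.7453 0.1161 0.3087] 368.3810067946436 [ 2.8778 -0.     -1.8129]
pull 0.95 [324.2 232.7] [0.6795 0.1299]
pull 0.53 [512.1 222.8] [ 0.6544 -0.0023]
pot_a_mid 0.72 [595.2 227.9] [ 0.6206 -0.0851]
pot_d_mid 0.96 [375.7 221.9] [0.668  0.0886]
11192 [   53     0   268    81 11192] (np.float64(186.5), np.float64(40.0)) [0.8286 0.1887] wpx->m 0.2009793990646219
3919 [ 565  195   75   67 3919] (np.float64(602.0), np.float64(228.0)) [ 0.6255 -0.0782] wpx->m 0.0562442348128606
2485 [ 486  201   60   54 2485] (np.float64(515.5), np.float64(227.5)) [ 0.6423 -0.0135] wpx->m 0.044995387850288476
1501 [ 415  206   45   44 1501] (np.float64(437.0), np.float64(227.5)) [0.6571 0.0453] wpx->m 0.03374654088771636
711 [360 212  31  31 711] (np.float64(375.0), np.float64(227.0)) [0.6692 0.0917] wpx->m 0.02324761705598238
```

View pics/wr9.png

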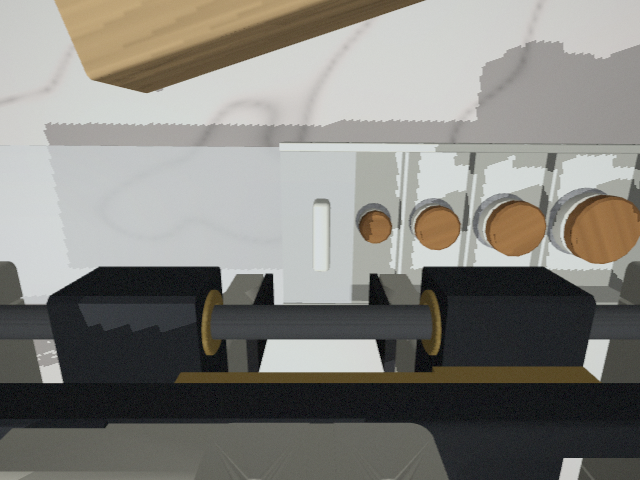

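All four pots stand in their compartments in order: d (375,227), c (437,228), b (515,228), a (602,228). The pull at (322,235) is centred between the fingers. Now I'll grip it and shut the cover.

{"method": "carry_out", "body": {
  "commands": [
    [0,0,-0.4,0],
    [0,0,-0.8,0],
    [0,0,-1.2,0],
    [0,0,-1.5,0],
    [0,0,-1.75,0],
    [0,0,-1.9,0],
    [0,0,-2.0,0],
    [0,0,-2.04,0],
    [0,0,-2.04,0],
    [0,0,-2.04,0]
  ]
}}

```text
t: 47.95
eef_pos: [0.678, 0.132, 0.047]
ee_rot: [-3.141, -0.001, -0.247]
force: [-0.0, -0.7, -0.6]
width: 0.0441
gripper_force: 0.0
```

{"method": "carry_out", "body": {
  "commands": [
    [0,0,0,0],
    [0,0,0,0],
    [0,0,0,0],
    [0,0,0,0],
    [0,0,0,0],
    [0,0,0,0],
    [0,0,0,0],
    [0,0,0,0],
    [0,0,0,0],
    [0,0,0,0]
  ],
  "claw": 1,
  "force": 12
}}

```text
t: 49.2
eef_pos: [0.6778, 0.1319, 0.0466]
ee_rot: [-3.142, -0.0, -0.247]
force: [0.6, -0.6, -0.0]
width: 0.012
gripper_force: 12.0
```

{"method": "carry_out", "body": {
  "commands": [
    [-0.07,-0.29,0,0],
    [-0.18,-0.7,0,0],
    [-0.3,-1.16,0,0],
    [-0.42,-1.65,0,0],
    [-0.55,-2.13,0,0],
    [-0.67,-2.62,0,0],
    [-0.79,-3.1,0,0],
    [-0.91,-3.55,0,0],
    [-0.99,-3.85,0,0],
    [-1.03,-4.0,0,0]
  ]
}}

```text
t: 50.45
eef_pos: [0.6264, -0.0692, 0.0466]
ee_rot: [-3.141, -0.001, -0.247]
force: [4.4, 0.9, -3.6]
width: 0.012
gripper_force: 12.0
```

{"method": "carry_out", "body": {
  "commands": [
    [-0.02,-0.06,0,0],
    [-0.04,-0.14,0,0],
    [-0.06,-0.22,0,0],
    [-0.08,-0.3,0,0],
    [-0.1,-0.37,0,0],
    [-0.11,-0.43,0,0],
    [-0.12,-0.47,0,0],
    [-0.13,-0.51,0,0],
    [-0.14,-0.55,0,0],
    [-0.14,-0.55,0,0]
  ]
}}

```text
t: 51.7
eef_pos: [0.6209, -0.0913, 0.0466]
ee_rot: [-3.137, -0.002, -0.246]
force: [5.2, 20.5, -2.9]
width: 0.0121
gripper_force: 12.0
```

Shut against the stop with 20 N. I'll open in place and lift away.

{"method": "carry_out", "body": {
  "commands": [
    [0,0,0,0],
    [0,0,0,0],
    [0,0,0,0],
    [0,0,0,0],
    [0,0,0,0],
    [0,0,0,0],
    [0,0,0.3,0],
    [0,0,0.9,0],
    [0,0,1.6,0],
    [0,0,2.4,0]
  ],
  "claw": 0.5
}}

```text
t: 52.95
eef_pos: [0.619, -0.0957, 0.1686]
ee_rot: [3.142, -0.0, -0.247]
force: [-0.1, 0.7, 0.5]
width: 0.0439
gripper_force: 0.0
```

{"method": "carry_out", "body": {
  "commands": [
    [-0.4,0,0.2,0],
    [-0.9,0,0.5,0],
    [-1.5,0,0.8,0],
    [-2.1,0,1.0,0],
    [-2.7,0,1.0,0],
    [-3.2,0,1.0,0],
    [-3.6,0,1.0,0],
    [-3.6,0,1.0,0],
    [-3.6,0,1.0,0],
    [-3.6,0,1.0,0]
  ]
}}

```text
t: 54.2
eef_pos: [0.4398, -0.0956, 0.2165]
ee_rot: [3.141, 0.0, -0.247]
force: [0.8, 0.2, 0.2]
width: 0.0438
gripper_force: 0.0
```

Run:
```python
from h import *
f=arm.grab_frame('top'); p=f['pixels'][:,:,::-1]
for r in arm.mark_of(f,'pull')[:2]: print(r['conf'],r['uv'],ray(f,r['uv'],.052))
cv2.imwrite('pics/end.png',cv2.resize(p[145:240,222:372],None,fx=5.3,fy=5.3,interpolation=cv2.INTER_CUBIC))
```

```text
0.6 [341.7, 200.9] [ 0.6209204  -0.09702085  0.052     ]
```

View pics/end.png

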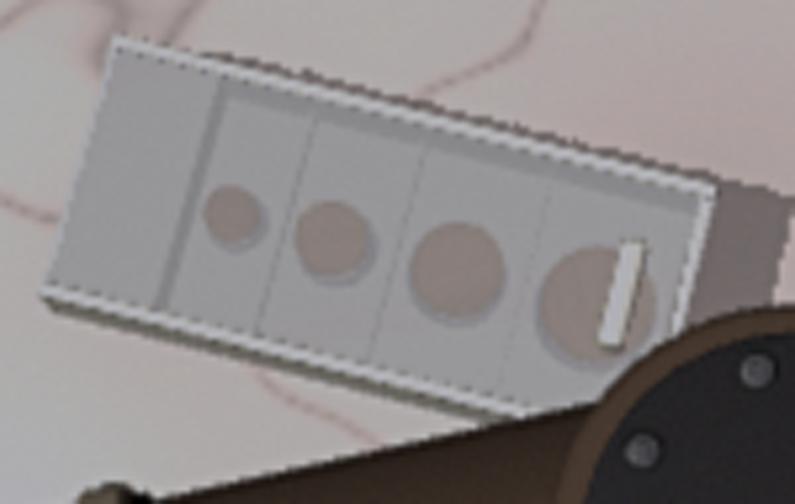

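The cover is shut: it is flush at both ends, with the pull at (622,295) in the crop. All four pots sit on their pads in order, so I'll hand the job in.

```bash
python3 -c "
from station import arm
print(arm.job_done())"
```

```text
the job is handed in; nothing more can be done
None
```

The job is handed in: all four pots stand on their pads in order of size, largest in the first compartment, and the cover is shut against its stop; the hand-in call returned no verdict.

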